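# Take a ball bearing out of the revolving-lid parts box with tongs

### The arm

A 6-joint arm with a two-finger parallel gripper is mounted at the origin on the work surface. World frame = base frame: x ahead of the robot, y to its left, z up, the work surface at z = 0. Lengths are in m, angles in degrees, forces in N, time in s.
With the tool pointing down it reaches from about 0.375 to 0.925 m from the base axis. Payload 5.7 kg.
Tool frame: the origin (TCP) lies midway between the tips of the shut fingers; the grasp point (between the pads) lies 19 mm behind it; z points along the fingers, y is the line along which they close (so a half turn about z gives the same grasp; the last joint's range is limited). The gripper opens to 88 mm and grips with 3 to 60 N. Pads are 20 mm wide; open, the fingers measure 115 mm over their backs; the gripper's body (75 mm by 178 mm) begins 61 mm behind the grasp point.
Start: joints at [64.452, 20.558, 86.54, -0, 72.909, -6.595], TCP at [0.195, 0.567, 0.223] pointing down, gripper open.
Joint ranges: [-170.27, 170.27], [-57.76, 135], [12.27, 136.19], [-55.21, 235.2], [11.17, 155.16], [-170.74, 170.74]. Speed limits (degrees/s): [136.94, 136.94, 180, 180, 180, 180].

### API

Orientations are given as a 3x3 rotation matrix whose columns are the frame's x, y, z axes.
In Python, from workcell import robot gives the robot as it stands. The module is installed in compiled form; this text tells all that it offers.
- The arm moves only by the tool drive_tool, never from a script. Its argument "commands" is a list of rows, each an object with "offset": the shift along the tool's x, y, z as a fraction of full scale, a list of three; "rotation": the turn, a rotation vector about the tool's x, y, z as a fraction of full scale, a list of three. In form: [{"offset": [dx, dy, dz], "rotation": [ax, ay, az]}, ...]. A call has 1 to 8 rows; each row is the pose to reach, as a shift and turn from the pose commanded when the call began, along the tool's axes at that moment; what a row does not reach only later rows make up. Full scale, the value 1, is 0.75 m for a shift and 90 degrees for a turn. A row lasts 1/10 s, in which the tool goes at most 50 mm and 8.59 degrees, less where a joint would pass 70% of its speed; a pose out of reach is approached as far as the arm can. A call with a number of a shift or a turn outside -1 to 1 is refused whole. A call with a gripper value outside its range is refused whole. "gripper" is the closure, from 0 (fully open) to 1 (shut), set as the call begins (left out, the last holds). The fingers move at their own pace and stop on an object; the grip force is fixed at half the most. Time passes only in rows, so rows that repeat a pose let the fingers close. It gives the time, the measured TCP pose, the force, the opening and the grip force at its end, in the units of the state.
- robot.state(): the state, without advancing time (a new reading comes with each control period).
- robot.read_camera(name): name is "scene" or "top" or "wrist"; returns (picture, depth): 420x560x3 uint8, blue, green, red; 420x560 float32, m along the optical axis (not along the pixel's ray), 0 where there is no reading.
- robot.camera_model(name): a dict with "fx", "fy", "cx", "cy" (pixels), "eye" and "rotation" of the camera in the world. Camera axes: x right, y up, looking along -z (the intrinsics and any distortion apply to the point x, -y, -z); pixel columns grow to the right and rows downward; lengths in m; the calibration is good to about 2 mm. A picture is of the moment at which its call begins: read the wrist's pose just before it. camera_model takes no time and is no camera call; for the wrist camera it gives the pose at the moment of the call.
- robot.hand_in(): hands the job in; it is judged then, once.
The state is a dict: "t": time; "qpos": joint angles; "qd": joint speeds; "joint_torque": joint torques, N m; "eef_pos": TCP position; "orientation": TCP orientation; "wrist_force": force on the tool from outside, world axes, zero at the start; "ft_torque": the same for the moment, N m; "width": opening from 0.0 (shut) to 1.0 (fully open); "grip_force": force on a finger pad.
Only numpy, scipy, OpenCV 4.12 (cv2) and the standard library are available. Lean on these libraries where they do the work, as an engineer would, in place of code of your own. Each camera call takes 0.05 s, during which the arm holds its last target. There are 200 camera calls.

### The job

Turn the lid of the round parts box by its finger knob until the opening stands squarely over the compartment with the ball bearing and let go of the knob; then draw the tongs out of their pocket in the caddy, pinch the bearing in their jaws and lift it out through the opening. Bare bearings rust where they are handled, so touch it with the tongs alone, and leave the other stock in its compartments and the loose things on the bench where they are. Finish while holding: keep the bearing still in the closed tongs, about 10 cm above the lid and clear of everything, and do not put it down or let go.

Things in the scene. Friction and masses are not known exactly. Their poses are not given: they have to be found in the camera images.
- box: round white fixed parts box, 220 mm across, 36 mm high without lid; origin at the centre of its underside. Floor 5 mm above the bench. A 36 mm hub and six 2 mm dividers (to 34 mm above the bench) make six 60 degree compartments, open from 20 to 103 mm from the centre, their middle lines at 0, 60, .. 300 degrees from its x axis. The one at 0 is empty, five hold one steel part each
- lid (a joint): angle (rad) of the clear flat lid about the box's vertical axis, positive anticlockwise from above; at 0 its opening is over the compartment at 0 degrees. Turns both ways without stops against light friction (0.05 N m), stays where left. 217 mm across, 4 mm thick, top 40 mm above the bench (hub to 46); its opening is a 60 degree sector cut out from 20 mm off the axis to the edge
- lid_opening (a point): middle of the lid's cut-out sector, 64 mm from the box's axis, at the height of the lid's top (40 mm above the bench)
- lid_knob (a point): centre of the top of the lid's finger knob: an upright black round post 16 mm in diameter and 26 mm high (top 66 mm above the bench), 85 mm from the box's axis, on the side opposite the opening
- bearing: ball bearing lying flat in one compartment: plain steel ring of 32 mm outer and 12 mm inner diameter, 10 mm high, 37 g, with balls between two rings; origin at the centre of its underside, z up; it lies within 5 mm of 64 mm from the box's axis, near the compartment's middle line, on the box's floor
- nut: steel hexagon nut, 30 mm across flats, 16 mm high, in another compartment; origin at the centre of its underside
- bush: steel flanged bush, flange 28 mm, body 20 mm in diameter, 22 mm high, in another compartment; origin at the centre of its underside
- pin: steel stepped pin standing upright, 22 mm foot and 14 mm top, 26 mm high, in another compartment; origin at the centre of its underside
- keyblock: steel machine key, a bar 32 x 14 x 12 mm, in another compartment; origin at the centre of its underside
- caddy: dark steel bench caddy, 72 x 68 mm, 60 mm high, fixed to the bench; origin on the bench under the middle of the tongs pocket. Pocket 20 mm (x) by 64 mm (y) inside, its floor 4 mm above the bench; a second compartment with two pens (up to 140 mm above the bench) lies towards +x, 14 to 60 mm from the origin
- tongs: sprung steel tongs, 135 mm long, 90 g, upright on their open jaws in the caddy's pocket, bow end up; origin at the foot midway between the jaws; z runs up along them, y is the line on which both arms close alike, from pivots 129 mm above the foot. Open, the jaws (14 mm wide, lowest 14 mm of each arm) are 50 mm apart inside, 57 mm over the outside
- tongs_grip (a point): middle between the two grip plates, 95 mm above the foot: squeeze here from above, a finger on each. Plates 20 mm wide, 28 mm high, 28 mm over their lower edges when open, 21 mm when the jaws are on a 32 mm part (plates and jaws are then parallel). Open under a squeeze below 12 N (8 to 10 N carries them open); 22 N brings the jaws to 32 mm; 0.28 of what exceeds that presses the part: 40 to 50 N holds it
- tongs_jaws (a point): middle between the two jaws, 7 mm above the foot of the tongs
- carton_a: small closed cardboard carton 55 x 55 x 30 mm, loose on the bench; origin at the centre of its underside
- carton_b: closed cardboard carton 120 x 90 x 60 mm, loose on the bench; origin at the centre of its underside
- tape_roll: roll of packing tape lying flat, 96 mm across, 48 mm high, loose on the bench; origin at the centre of its underside
- cutter: black carton knife 145 mm long, 22 mm wide, 13 mm high, lying loose on the bench; origin under the middle of its handle
Things that resemble listed ones, but are neither listed nor needed, are in the scene too. Of the things that look like the tongs, the smaller one is meant.

How it is judged (in metres and radians):
On the way, in this order (a step that is already met when the one before it is completed fails the run):
1. the lid's opening stands over the bearing's compartment, the lid is at rest and let go, the bearing still lies in the box (horizontal distance between lid_opening and bearing below 0.018 m and velocity of joint lid between -0.05 and 0.05 rad/s and height (world z) of bearing below 0.015 m and contact force between the fingers and lid below 0.2 N), for 0.2 s.
2. the tongs are gripped and drawn out of the caddy's pocket (contact force between the fingers and tongs above 1 N and height (world z) of tongs_jaws above 0.068 m and contact force between tongs and caddy below 0.1 N), for 0.1 s.
3. the bearing, between the jaws, is lifted out through the lid's opening (contact force between bearing and tongs above 0.5 N and distance between bearing and tongs_jaws below 0.02 m and height (world z) of bearing above 0.045 m and horizontal distance between bearing and lid_opening below 0.035 m), for 0.05 s.
At the end, for the whole second after the job is handed in: The still bearing is pinched between the jaws of the tongs (within 20 mm of the point between them), its underside over 115 mm above the bench; the gripper holds the tongs and does not touch the bearing; neither touches box, lid or caddy; nut, bush, pin and key lie in the box (height (world z) of bearing above 0.115 m and distance between bearing and tongs_jaws below 0.02 m and contact force between bearing and tongs above 0.5 N and contact force between the fingers and tongs above 2 N and contact force between bearing and the fingers below 0.1 N and contact force between tongs and caddy below 0.1 N and contact force between each of tongs, bearing and box below 0.1 N and linear speed of each of bearing, tongs below 0.03 m/s and height (world z) of each of nut, bush, pin, keyblock below 0.02 m and horizontal distance between each of nut, bush, pin, keyblock and box below 0.1 m); the arm keeps its last pose, push and grip.
It fails at once if the gripper or arm touches the bearing (contact force between bearing and the fingers above 0.3 N or contact force between bearing and the arm above 0.3 N).
It fails at once if other stock in the box is shifted by more than 30 mm (distance of any of nut, bush, pin, keyblock from where it was at the start of the episode above 0.03 m).
It fails at once if a loose thing on the bench is shifted by more than 30 mm (distance of any of carton_a, carton_b, tape_roll, cutter from where it was at the start of the episode above 0.03 m).
It also fails if it takes over 58 s, if anything falls off the work surface, if the arm or the gripper's body presses on something with over 40 N, if the wrist force passes 120 N, or if a joint passes its speed limit or range.

## Working session

There is one attempt and no reset: what is moved stays moved. The work goes in short steps, Python scripts to look and compute and a tool call to move; the robot and the scene stay as the last step left them, time stands still between calls to the robot, and variables do not carry over. Pictures are saved under pics/ and viewed, at most 10 in all, crops included, and the job is handed in when it is done.

Besides the shell and the picture viewer there is one more tool, called in YAML: its name, and indented under it one key for each argument. drive_tool: Moves the arm, as the interface text tells. Shift numbers are shares of 0.75 m and turn numbers shares of 90 degrees, none past 1 either way. Its arguments: {"type":"object","properties":{"commands":{"type":"array","items":{"type":"object","properties":{"offset":{"type":"array","items":{"type":"number"}},"rotation":{"type":"array","items":{"type":"number"}}}}},"gripper":{"type":"number"}},"required":["commands"]}

```bash
mkdir -p pics; cat > h.py <<'E'
import numpy as np, cv2
from workcell import robot
def snap(n,tag):
    m=robot.camera_model(n); p,d=robot.read_camera(n)
    cv2.imwrite(f'pics/{tag}.png',p); np.savez(f'pics/{tag}.npz',p=p,d=d,**{k:np.array(m[k]) for k in('fx','fy','cx','cy','eye','rotation')})
    return p,d,m
def load(tag): 
    z=np.load(f'pics/{tag}.npz'); return z['p'],z['d'],z
def ray(m,u,v):
    c=np.stack([(np.asarray(u)-m['cx'])/m['fx'],-(np.asarray(v)-m['cy'])/m['fy'],-np.ones(np.shape(u))],-1)
    return c@np.array(m['rotation']).T
def onz(m,u,v,z):
    r=ray(m,u,v); e=np.array(m['eye']); return e+r*((z-e[2])/r[...,2])[...,None]
def cloud(m,d):
    v,u=np.mgrid[:d.shape[0],:d.shape[1]]; return np.array(m['eye'])+ray(m,u,v)*d[...,None]
E
python3 - <<'E'
from h import *
for n in('top','scene'):
    p,d,m=snap(n,n+'0'); print({k:np.round(m[k],3).tolist() for k in m}, (d>0).mean())
s=robot.state(); print(s['eef_pos'],s['orientation'],s['t'])
E
```

```text
{'fx': 392.381, 'fy': 392.381, 'cx': 277.84, 'cy': 214.078, 'eye': [0.365, -0.066, 1.13], 'rotation': [[-0.024, 0.98, -0.198], [-1.0, -0.027, -0.012], [-0.017, 0.198, 0.98]]} 0.9958333333333333
{'fx': 419.172, 'fy': 419.172, 'cx': 282.35, 'cy': 205.254, 'eye': [1.068, 0.667, 0.739], 'rotation': [[-0.823, -0.338, 0.457], [0.568, -0.483, 0.666], [-0.004, 0.808, 0.589]]} 0.9958928571428571
[0.1946338  0.56690934 0.22191102] [[-9.45775901e-01  3.24819098e-01 -7.06594975e-04]
 [ 3.24819811e-01  9.45774776e-01 -1.47103200e-03]
 [ 1.90460417e-04 -1.62078266e-03 -9.99998668e-01]] 0.1
```

View pics/top0.png

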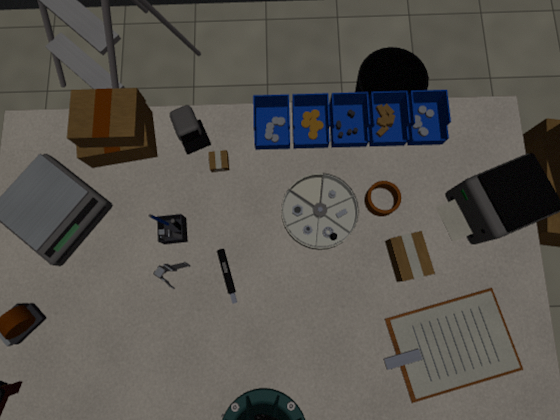

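View pics/scene0.png

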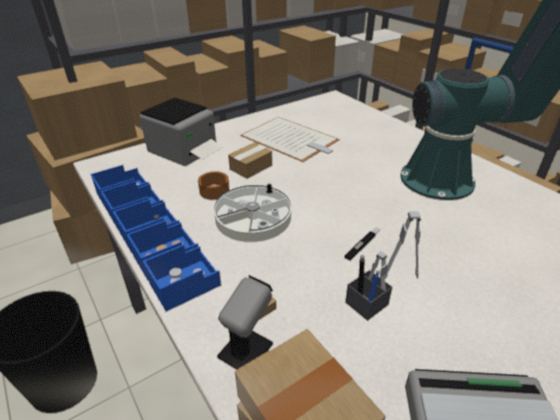

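The top view shows the box at about (319,211) with its knob at (333,236), the caddy at (170,228) and the larger look-alike tongs at (170,272). Next I'll enlarge the box and the caddy.

```bash
python3 - <<'E'
from h import *
p,d,m=load('top0'); q,e,n=load('scene0')
c=lambda p,x0,y0,w,h:cv2.resize(p[y0:y0+h,x0:x0+w],(400,300),interpolation=cv2.INTER_CUBIC)
im=np.vstack([np.hstack([c(p,269,173,100,75),c(p,140,200,80,60)]),np.hstack([c(q,203,177,100,75),c(q,330,240,100,75)])])
cv2.imwrite('pics/crop.png',np.clip(im*1.3,0,255).astype(np.uint8))
# box: white-ish ring in cloud at z 0.036
P=cloud(m,d); z=P[...,2]
sub=P[170:252,278:362].reshape(-1,3)
print('heights',np.histogram(sub[:,2],bins=np.arange(-.005,.075,.005)))
k=sub[sub[:,2]>.055]; print('knob',k.mean(0),len(k))
rim=sub[(sub[:,2]>.028)&(sub[:,2]<.05)]; 
(cx,cy),r=cv2.minEnclosingCircle(rim[:,:2].astype(np.float32)); print('box',cx,cy,r)
g=P[205:250,145:195].reshape(-1,3)
t=g[(g[:,2]>.05)&(g[:,2]<.2)]
for a in np.arange(.05,.15,.01):
    s=t[(t[:,2]>=a)&(t[:,2]<a+.01)]
    if len(s):print(round(a,2),len(s),s.mean(0).round(3),s.min(0).round(3),s.max(0).round(3))
E
```

```text
heights (array([ 759, 1557,  419,   50,   29,   32,   29,  719, 2774,  370,   79,
          2,    1,    4,   23]), array([-0.005,  0.   ,  0.005,  0.01 ,  0.015,  0.02 ,  0.025,  0.03 ,
        0.035,  0.04 ,  0.045,  0.05 ,  0.055,  0.06 ,  0.065,  0.07 ]))
knob [ 0.44127653 -0.13605223  0.5887499 ] 57
box 0.5943417549133301 -0.1708548367023468 0.10999792069196701
0.05 109 [0.549 0.244 0.056] [0.512 0.213 0.05 ] [0.587 0.284 0.06 ]
0.06 77 [0.549 0.247 0.063] [0.514 0.212 0.06 ] [0.589 0.284 0.07 ]
0.07 22 [0.541 0.244 0.074] [0.52 0.22 0.07] [0.574 0.275 0.079]
0.08 15 [0.549 0.247 0.084] [0.521 0.221 0.081] [0.574 0.277 0.087]
0.09 23 [0.542 0.244 0.095] [0.517 0.218 0.09 ] [0.574 0.277 0.099]
0.1 25 [0.538 0.242 0.104] [0.516 0.218 0.1  ] [0.572 0.276 0.11 ]
0.11 30 [0.541 0.244 0.115] [0.517 0.217 0.11 ] [0.575 0.278 0.12 ]
0.12 31 [0.548 0.238 0.125] [0.52  0.216 0.12 ] [0.575 0.278 0.13 ]
0.13 42 [0.538 0.249 0.136] [0.519 0.221 0.13 ] [0.573 0.282 0.14 ]
0.14 16 [0.534 0.253 0.142] [0.521 0.24  0.14 ] [0.571 0.278 0.144]
```

View pics/crop.png

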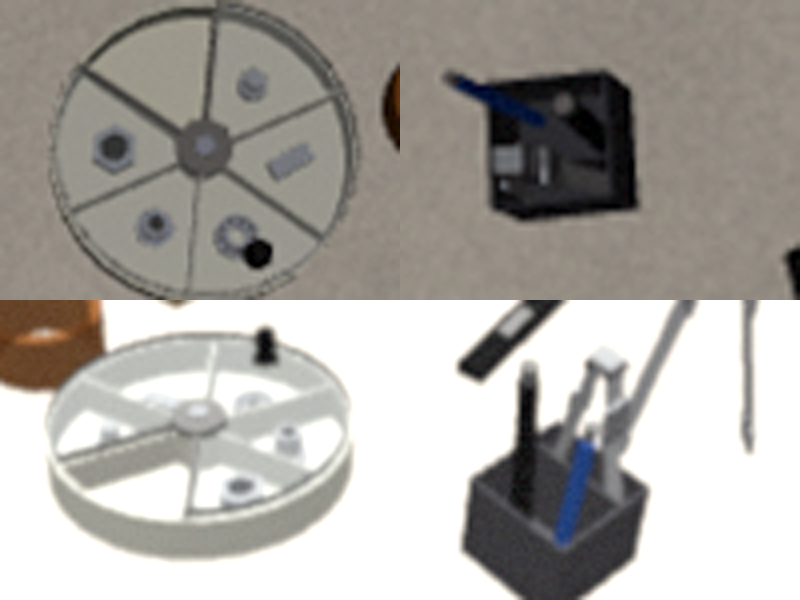

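The opening is over the empty compartment, and the bearing is almost under the knob (crop 237,238), so the lid needs about a half turn. The tongs' bow shows at crop (508,160) in the caddy. Next I'll measure the knob, bearing and tongs points.

```bash
python3 - <<'E'
from h import *
p,d,m=load('top0'); q,e,n=load('scene0')
C=np.array([.5943,-.1709])
g=p.max(2); mask=np.zeros_like(g); mask[225:245,322:345]=(g[225:245,322:345]<45)
v,u=np.nonzero(mask); print('knobpx',u.mean(),v.mean(),len(u))
def rel(w): r=w[:2]-C; return w.round(4),np.hypot(*r).round(4),np.degrees(np.arctan2(r[1],r[0])).round(1)
print('knob',rel(onz(m,u.mean(),v.mean(),.062)))
print('bearing',rel(onz(m,328.2,232.5,.015)))
# tongs bow by two rays
a,ra=m['eye'],ray(m,161.6,232.); b,rb=n['eye'],ray(n,381.,254.)
t=np.linalg.lstsq(np.c_[ra,-rb],b-a,rcond=None)[0]; print('bow',a+ra*t[0],b+rb*t[1])
# caddy top corners in top crop
cs=np.array([[490,82],[605,70],[635,90],[637,207],[525,220],[492,208]]);
print('caddy', onz(m,140+(cs[:,0]-400)/5,200+cs[:,1]/5,.06).round(3))
# divider lines at z=.034
for x,y in[(85,70),(213,10),(345,95),(320,240),(190,290),(72,212)]: print('div',rel(onz(m,269+x/4,173+y/4,.037))[1:])
E
```

```text
knobpx 333.07894736842104 235.94736842105263 38
knob (array([ 0.5154, -0.2031,  0.062 ]), np.float64(0.0852), np.float64(-157.8))
bearing (array([ 0.5324, -0.1957,  0.015 ]), np.float64(0.0667), np.float64(-158.2))
bow [0.52702565 0.24640271 0.13466426] [0.52790349 0.24548485 0.13451957]
caddy [[0.584 0.281 0.06 ]
 [0.589 0.217 0.06 ]
 [0.577 0.2   0.06 ]
 [0.511 0.198 0.06 ]
 [0.506 0.259 0.06 ]
 [0.513 0.278 0.06 ]]
div (np.float64(0.1002), np.float64(53.5))
div (np.float64(0.1026), np.float64(-7.4))
div (np.float64(0.1104), np.float64(-71.1))
div (np.float64(0.1054), np.float64(-130.3))
div (np.float64(0.1017), np.float64(173.1))
div (np.float64(0.1026), np.float64(115.2))
```

```bash
cat >> h.py <<'E'
from scipy.spatial.transform import Rotation as Ro
def goto(pos,yaw_y=None):
    """shift/turn fractions to reach pos, tool vertical, tool y at yaw_y deg"""
    s=robot.state(); R=np.array(s['orientation']); o=R.T@(np.array(pos)-s['eef_pos'])/.75
    cur=np.degrees(np.arctan2(R[1,1],R[0,1])); yaw_y=cur if yaw_y is None else yaw_y
    y=np.radians(yaw_y); Y=np.array([np.cos(y),np.sin(y),0]); Z=np.array([0,0,-1.]); T=np.c_[np.cross(Y,Z),Y,Z]
    r=Ro.from_matrix(R.T@T).as_rotvec()/(np.pi/2)
    print('t',round(s['t'],2),'pos',np.round(s['eef_pos'],4),'yaw',cur.round(1),'q',np.round(s['qpos'],1),'w',round(s['width'],3),'grip',round(s['grip_force'],2),'F',np.round(s['wrist_force'],1)); print(' off',o.round(4),'rot',r.round(4))
E
python3 - <<'E'
from h import *
goto([.5156,-.2030,.22],-67.8)
for k in range(1,9):
    a=np.radians(7.5*k); print(k,(.085*np.array([np.cos(a)-1,np.sin(a)])/.75).round(4),round(7.5*k/90,4))
E
```

```text
t 0.1 pos [0.1946 0.5669 0.2219] yaw 71.0 q [64.5 20.6 86.6  0.  72.9 -6.6] w 1.003 grip 0.0 F [-0.1 -0.2 -0.5]
 off [-0.7382 -0.8319  0.0038] rot [-6.0000e-04  1.2000e-03  1.5427e+00]
1 [-0.001   0.0148] 0.0833
2 [-0.0039  0.0293] 0.1667
3 [-0.0086  0.0434] 0.25
4 [-0.0152  0.0567] 0.3333
5 [-0.0234  0.069 ] 0.4167
6 [-0.0332  0.0801] 0.5
7 [-0.0443  0.0899] 0.5833
8 [-0.0567  0.0981] 0.6667
```

drive_tool:
  commands:
    - {"offset": [0, 0, -0.067], "rotation": [0, 0, 0]}
    - {"offset": [0, 0, -0.13], "rotation": [0, 0, 0]}
    - {"offset": [-0.74, -0.832, -0.13], "rotation": [0, 0, 0.75]}
    - {"offset": [-0.74, -0.832, -0.13], "rotation": [0, 0, 0.75]}
    - {"offset": [-0.74, -0.832, -0.13], "rotation": [0, 0, 0.75]}
    - {"offset": [-0.74, -0.832, -0.13], "rotation": [0, 0, 0.75]}
    - {"offset": [-0.74, -0.832, -0.13], "rotation": [0, 0, 0.75]}
    - {"offset": [-0.74, -0.832, -0.13], "rotation": [0, 0, 0.75]}
  gripper: 0

```text
t: 0.9
eef_pos: [0.3107, 0.2887, 0.32]
orientation: [[-0.328, 0.945, -0.0], [0.945, 0.328, -0.0], [-0.0, -0.0, -1.0]]
wrist_force: [0.7, 0.1, -0.0]
width: 1.002
grip_force: 0.0
```

```bash
python3 -c "
from h import *
goto([.5156,-.2030,.2],-67.8)"
```

```text
t 0.9 pos [0.3107 0.2887 0.32  ] yaw 19.2 q [33.6  0.6 98.  -0.  81.3 14.4] w 1.002 grip 0.0 F [ 0.7  0.1 -0. ]
 off [-0.709   0.0429  0.1601] rot [1.000e-04 2.000e-04 9.663e-01]
```

drive_tool:
  commands:
    - {"offset": [-0.709, 0.043, 0.1], "rotation": [0, 0, 0.966]}
    - {"offset": [-0.709, 0.043, 0.1], "rotation": [0, 0, 0.966]}
    - {"offset": [-0.709, 0.043, 0.1], "rotation": [0, 0, 0.966]}
    - {"offset": [-0.709, 0.043, 0.1], "rotation": [0, 0, 0.966]}
    - {"offset": [-0.709, 0.043, 0.1], "rotation": [0, 0, 0.966]}
    - {"offset": [-0.709, 0.043, 0.1], "rotation": [0, 0, 0.966]}
    - {"offset": [-0.709, 0.043, 0.1], "rotation": [0, 0, 0.966]}
    - {"offset": [-0.709, 0.043, 0.1], "rotation": [0, 0, 0.966]}

```text
t: 1.7
eef_pos: [0.4652, -0.0761, 0.264]
orientation: [[0.762, 0.647, -0.0], [0.647, -0.762, 0.0], [-0.0, -0.0, -1.0]]
wrist_force: [0.4, 0.6, 0.8]
width: 0.999
grip_force: 0.0
```

```bash
python3 -c "
from h import *
goto([.5156,-.2030,.2],-67.8)"
```

```text
t 1.7 pos [ 0.4652 -0.0761  0.264 ] yaw -49.7 q [-17.7   7.6  98.4   0.   74.1  32. ] w 0.999 grip 0.0 F [0.4 0.6 0.8]
 off [-0.0583  0.1725  0.0852] rot [-2.000e-04  0.000e+00  2.016e-01]
```

drive_tool:
  commands:
    - {"offset": [-0.058, 0.1725, 0.0852], "rotation": [0, 0, 0.2016]}
    - {"offset": [-0.058, 0.1725, 0.0852], "rotation": [0, 0, 0.2016]}
    - {"offset": [-0.058, 0.1725, 0.0852], "rotation": [0, 0, 0.2016]}
    - {"offset": [-0.058, 0.1725, 0.0852], "rotation": [0, 0, 0.2016]}

```text
t: 2.1
eef_pos: [0.5169, -0.2048, 0.1972]
orientation: [[0.925, 0.38, -0.003], [0.38, -0.925, -0.0], [-0.003, -0.001, -1.0]]
wrist_force: [-0.2, 0.5, 0.4]
width: 1.002
grip_force: 0.0
```

```bash
python3 -c "
from h import *
p,d,m=snap('wrist','w1'); P=cloud(m,d)
k=P[(P[...,2]>.06)&(P[...,2]<.072)&(abs(P[...,0]-.5156)<.03)&(abs(P[...,1]+.203)<.03)]
print(len(k),k.mean(0) if len(k) else '')
goto([.5156,-.2030,.048],-67.8)"
```

```text
219 [ 0.51830994 -0.2048929   0.066593  ]
t 2.15 pos [ 0.5161 -0.2024  0.1983] yaw -67.6 q [-28.5  18.3  93.8  -0.   68.1  39.1] w 0.997 grip 0.0 F [ 0.1  0.4 -0.3]
 off [-0.0005  0.001   0.2004] rot [-0.0016  0.0015  0.0023]
```

View pics/w1.png

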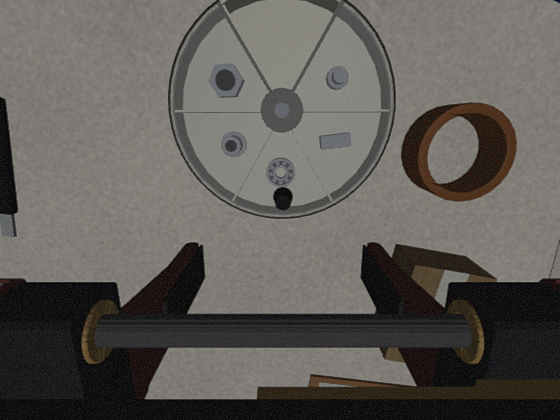

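The wrist view shows the knob at (283,198), centred between the fingers, with the bearing just behind it at (281,172). A carton is near the right finger at (420,270), so I'll check that clearance.

```bash
python3 -c "
from h import *
p,d,m=load('top0'); P=cloud(m,d).reshape(-1,3); P=P[(P[:,2]>.03)&(P[:,2]<.2)]
for yaw in(-67.8,112.2):
  for c in [np.array([.5156,-.203])] if yaw<0 else [np.array([.673,-.139])]:
    Y=np.array([np.cos(np.radians(yaw)),np.sin(np.radians(yaw))]); X=np.array([-Y[1],Y[0]])
    r=P[:,:2]-c; s=P[(abs(r@Y)<.075)&(abs(r@X)<.025)]; out=s[np.hypot(*(s[:,:2]-[.5943,-.1709]).T)>.113]
    print(yaw,len(out),out.round(3)[:5])
n=P[(np.hypot(*(P[:,:2]-[.5943,-.1709]).T)>.118)&(np.hypot(*(P[:,:2]-[.5943,-.1709]).T)<.2)]
a=np.degrees(np.arctan2(n[:,1]+.1709,n[:,0]-.5943)).round(-1)
for k in np.unique(a): s=n[a==k]; print(k,np.hypot(*(s[:,:2]-[.5943,-.1709]).T).min().round(3),s[:,2].max().round(3))
"
```

```text
-67.8 0 []
112.2 0 []
-100.0 0.167 0.051
-90.0 0.139 0.053
-80.0 0.136 0.054
-70.0 0.14 0.053
-10.0 0.2 0.037
0.0 0.199 0.037
10.0 0.2 0.038
```

drive_tool:
  commands:
    - {"offset": [0, 0.001, 0.067], "rotation": [0, 0, 0.002]}
    - {"offset": [0, 0.001, 0.133], "rotation": [0, 0, 0.002]}
    - {"offset": [0, 0.001, 0.2], "rotation": [0, 0, 0.002]}
    - {"offset": [0, 0.001, 0.2], "rotation": [0, 0, 0.002]}

```text
t: 2.55
eef_pos: [0.5116, -0.1974, 0.0456]
orientation: [[0.924, 0.382, -0.011], [0.382, -0.924, 0.006], [-0.008, -0.01, -1.0]]
wrist_force: [-1.6, 0.1, 0.1]
width: 0.999
grip_force: 0.0
```

drive_tool:
  commands:
    - {"offset": [0, 0, 0], "rotation": [0, 0, 0]}
    - {"offset": [0, 0, 0], "rotation": [0, 0, 0]}
    - {"offset": [0, 0, 0], "rotation": [0, 0, 0]}
    - {"offset": [0, 0, 0], "rotation": [0, 0, 0]}
    - {"offset": [0, 0, 0], "rotation": [0, 0, 0]}
    - {"offset": [0, 0, 0], "rotation": [0, 0, 0]}
  gripper: 0.8

```text
t: 3.15
eef_pos: [0.5172, -0.2014, 0.0513]
orientation: [[0.925, 0.381, 0.001], [0.381, -0.925, -0.001], [0.001, 0.001, -1.0]]
wrist_force: [-0.4, -0.2, -0.2]
width: 0.494
grip_force: 0.0
```

```bash
python3 -c "
from h import *
goto([.5156,-.2030,.048],-67.8)"
```

```text
t 3.15 pos [ 0.5172 -0.2014  0.0513] yaw -67.6 q [-28.4  29.  101.9  -0.   49.   39.2] w 0.494 grip 0.0 F [-0.4 -0.2 -0.2]
 off [-0.0027  0.0012  0.0043] rot [ 0.0006 -0.0005  0.0022]
```

drive_tool:
  commands:
    - {"offset": [-0.002, 0.001, 0.003], "rotation": [0, 0, 0]}
    - {"offset": [-0.002, 0.001, 0.003], "rotation": [0, 0, 0]}
    - {"offset": [-0.002, 0.001, 0.003], "rotation": [0, 0, 0]}
    - {"offset": [-0.002, 0.001, 0.003], "rotation": [0, 0, 0]}
    - {"offset": [-0.002, 0.001, 0.003], "rotation": [0, 0, 0]}

```text
t: 3.65
eef_pos: [0.5157, -0.2026, 0.0482]
orientation: [[0.925, 0.381, -0.0], [0.381, -0.925, -0.0], [-0.0, 0.0, -1.0]]
wrist_force: [0.0, -0.6, -0.3]
width: 0.2
grip_force: 0.3
```

```bash
python3 -c "
from h import *
goto([.5156,-.2030,.048],-67.8)"
```

```text
t 3.65 pos [ 0.5157 -0.2026  0.0482] yaw -67.6 q [-28.6  29.2 102.1  -0.   48.7  39. ] w 0.2 grip 0.31 F [ 0.  -0.6 -0.3]
 off [-0.0003  0.0005  0.0002] rot [0.0001 0.0001 0.0022]
```

drive_tool:
  commands:
    - {"offset": [0.001, 0.0148, 0], "rotation": [0, 0, -0.0833]}
    - {"offset": [0.0039, 0.0293, 0], "rotation": [0, 0, -0.1667]}
    - {"offset": [0.0086, 0.0434, 0], "rotation": [0, 0, -0.25]}
    - {"offset": [0.0152, 0.0567, 0], "rotation": [0, 0, -0.3333]}
    - {"offset": [0.0234, 0.069, 0], "rotation": [0, 0, -0.4167]}
    - {"offset": [0.0332, 0.0801, 0], "rotation": [0, 0, -0.5]}
    - {"offset": [0.0443, 0.0899, 0], "rotation": [0, 0, -0.5833]}
    - {"offset": [0.0567, 0.0981, 0], "rotation": [0, 0, -0.6667]}

```text
t: 4.45
eef_pos: [0.5829, -0.2544, 0.048]
orientation: [[0.127, 0.992, -0.001], [0.992, -0.127, 0.0], [0.0, -0.001, -1.0]]
wrist_force: [-1.4, -0.0, 0.1]
width: 0.198
grip_force: 0.4
```

```bash
python3 -c "
from h import *
a=np.radians(-157.8+60)
goto([.5943+.085*np.cos(a),-.1709+.085*np.sin(a),.048],-7.7)"
```

```text
t 4.45 pos [ 0.5829 -0.2544  0.048 ] yaw -7.3 q [-29.8  34.2  91.1  -0.   54.7 -22.5] w 0.198 grip 0.39 F [-1.4 -0.   0.1]
 off [-0.0009 -0.0001  0.    ] rot [-0.0007 -0.0001  0.0045]
```

drive_tool:
  commands:
    - {"offset": [0.001, 0.0148, 0], "rotation": [0, 0, -0.0833]}
    - {"offset": [0.0039, 0.0293, 0], "rotation": [0, 0, -0.1667]}
    - {"offset": [0.0086, 0.0434, 0], "rotation": [0, 0, -0.25]}
    - {"offset": [0.0152, 0.0567, 0], "rotation": [0, 0, -0.3333]}
    - {"offset": [0.0234, 0.069, 0], "rotation": [0, 0, -0.4167]}
    - {"offset": [0.0332, 0.0801, 0], "rotation": [0, 0, -0.5]}
    - {"offset": [0.0443, 0.0899, 0], "rotation": [0, 0, -0.5833]}
    - {"offset": [0.0567, 0.0981, 0], "rotation": [0, 0, -0.6667]}

```text
t: 5.25
eef_pos: [0.6619, -0.2218, 0.0481]
orientation: [[-0.796, 0.606, -0.0], [0.606, 0.796, -0.0], [0.0, -0.0, -1.0]]
wrist_force: [-1.4, -0.4, -0.0]
width: 0.202
grip_force: 0.4
```

drive_tool:
  commands:
    - {"offset": [0.001, 0.0148, 0], "rotation": [0, 0, -0.0833]}
    - {"offset": [0.0039, 0.0293, 0], "rotation": [0, 0, -0.1667]}
    - {"offset": [0.0086, 0.0434, 0], "rotation": [0, 0, -0.25]}
    - {"offset": [0.0152, 0.0567, 0], "rotation": [0, 0, -0.3333]}
    - {"offset": [0.0234, 0.069, 0], "rotation": [0, 0, -0.4167]}
    - {"offset": [0.0332, 0.0801, 0], "rotation": [0, 0, -0.5]}
    - {"offset": [0.0443, 0.0899, 0], "rotation": [0, 0, -0.5833]}
    - {"offset": [0.0567, 0.0981, 0], "rotation": [0, 0, -0.6667]}

```text
t: 6.05
eef_pos: [0.6727, -0.1372, 0.048]
orientation: [[-0.922, -0.386, -0.0], [-0.386, 0.922, -0.0], [0.0, -0.0, -1.0]]
wrist_force: [-0.7, -0.7, -0.2]
width: 0.195
grip_force: 0.3
```

drive_tool:
  commands:
    - {"offset": [0, 0, 0], "rotation": [0, 0, 0]}
    - {"offset": [0, 0, 0], "rotation": [0, 0, 0]}
    - {"offset": [0, 0, 0], "rotation": [0, 0, 0]}

```text
t: 6.35
eef_pos: [0.673, -0.1379, 0.0481]
orientation: [[-0.926, -0.379, 0.0], [-0.379, 0.926, 0.0], [-0.0, 0.0, -1.0]]
wrist_force: [-0.3, 1.0, -0.6]
width: 0.202
grip_force: 0.3
```

drive_tool:
  commands:
    - {"offset": [0, 0, 0], "rotation": [0, 0, 0]}
    - {"offset": [0, 0, 0], "rotation": [0, 0, 0]}
    - {"offset": [0, 0, 0], "rotation": [0, 0, 0]}
    - {"offset": [0, 0, 0], "rotation": [0, 0, 0]}
    - {"offset": [0, 0, -0.06], "rotation": [0, 0, 0]}
    - {"offset": [0, 0, -0.12], "rotation": [0, 0, 0]}
    - {"offset": [0, 0, -0.18], "rotation": [0, 0, 0]}
    - {"offset": [0, 0, -0.2], "rotation": [0, 0, 0]}
  gripper: 0.5

```text
t: 7.15
eef_pos: [0.6756, -0.1385, 0.204]
orientation: [[-0.925, -0.381, 0.008], [-0.381, 0.925, -0.003], [-0.006, -0.006, -1.0]]
wrist_force: [0.5, -0.9, 0.1]
width: 0.498
grip_force: 0.0
```

```bash
python3 -c "
from h import *
p,d,m=snap('top','top1'); P=cloud(m,d)
goto([.535,.246,.3],90)
cv2.imwrite('pics/c1.png',cv2.resize(p[160:260,250:390],(700,500),interpolation=3))
"
```

```text
t 7.2 pos [ 0.6758 -0.1386  0.2045] yaw 112.4 q [ -17.3   28.5   76.1   -0.    74.9 -129.7] w 0.498 grip 0.0 F [0.6 0.3 1.6]
 off [-0.0227  0.5449 -0.1305] rot [-0.0029  0.0052  0.2489]
```

View pics/c1.png

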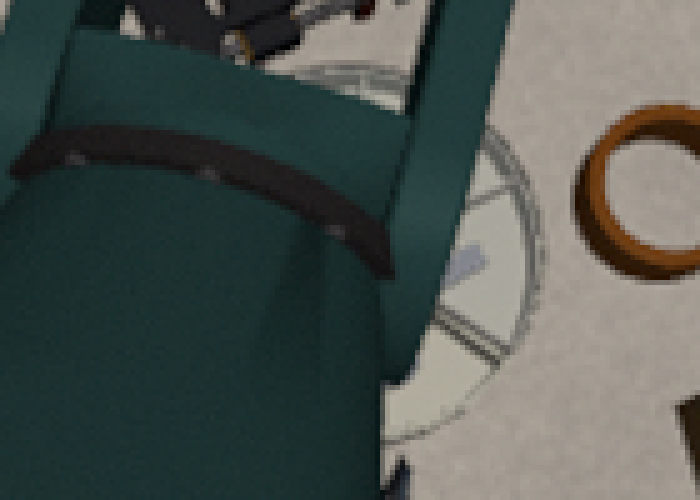

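drive_tool:
  commands:
    - {"offset": [-0.1265, 0.503, -0.128], "rotation": [0, 0, 0.249]}
    - {"offset": [-0.1265, 0.503, -0.128], "rotation": [0, 0, 0.249]}
    - {"offset": [-0.1265, 0.503, -0.128], "rotation": [0, 0, 0.249]}
    - {"offset": [-0.1265, 0.503, -0.128], "rotation": [0, 0, 0.249]}
    - {"offset": [-0.1265, 0.503, -0.128], "rotation": [0, 0, 0.249]}
    - {"offset": [-0.1265, 0.503, -0.128], "rotation": [0, 0, 0.249]}
    - {"offset": [-0.1265, 0.503, -0.128], "rotation": [0, 0, 0.249]}
    - {"offset": [-0.1265, 0.503, -0.128], "rotation": [0, 0, 0.249]}
  gripper: 0

```text
t: 8.0
eef_pos: [0.6154, 0.2483, 0.2924]
orientation: [[-1.0, 0.0, -0.003], [0.0, 1.0, -0.001], [0.003, -0.001, -1.0]]
wrist_force: [0.9, 0.2, 0.2]
width: 1.0
grip_force: 0.0
```

drive_tool:
  commands:
    - {"offset": [0, 0, 0], "rotation": [0, 0, 0]}
    - {"offset": [0, 0, 0], "rotation": [0, 0, 0]}
    - {"offset": [0, 0, 0], "rotation": [0, 0, 0]}
    - {"offset": [0, 0, 0], "rotation": [0, 0, 0]}

```text
t: 8.4
eef_pos: [0.6167, 0.2449, 0.2928]
orientation: [[-1.0, 0.002, -0.002], [0.002, 1.0, -0.001], [0.002, -0.001, -1.0]]
wrist_force: [0.4, -0.1, -0.3]
width: 1.0
grip_force: 0.0
```

```bash
python3 -c "
from h import *
p,d,m=snap('wrist','w2'); a,_,_=snap('top','top2')
im=np.hstack([p[:,:],cv2.resize(a[165:255,262:372],(220,180),interpolation=3).repeat(1,0) if 0 else np.vstack([cv2.resize(a[165:255,265:373],(240,200),interpolation=3),np.zeros((220,240,3),np.uint8)])])
cv2.imwrite('pics/w2c.png',im); goto([.53,.246,.2],90)
P=cloud(m,d).reshape(-1,3); P=P[(P[:,2]>.02)&(P[:,2]<.2)&(np.hypot(P[:,0]-.55,P[:,1]-.245)<.08)]
for z in(.055,.09,.125,.135): s=P[abs(P[:,2]-z)<.006]; print(z,len(s),s.min(0),s.max(0))
"
```

```text
t 8.5 pos [0.6169 0.2451 0.2933] yaw 89.9 q [ 15.7  23.1  72.4  -0.   84.5 -74.2] w 1.003 grip 0.0 F [-0.2  0.8 -0. ]
 off [0.1158 0.001  0.1246] rot [-0.0004 -0.0007 -0.0013]
0.055 402 [0.51376999 0.21292263 0.04905195] [0.5900913  0.28427791 0.0609931 ]
0.09 38 [0.52004829 0.22606404 0.08407387] [0.57386487 0.27697928 0.09586372]
0.125 149 [0.53435062 0.21666824 0.11902146] [0.57582604 0.27951771 0.13086042]
0.135 420 [0.51924461 0.21669612 0.12905478] [0.57480945 0.28157624 0.14095934]
```

View pics/w2c.png

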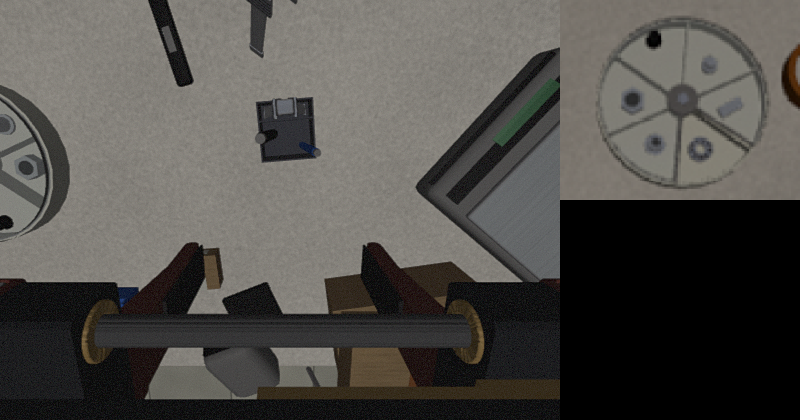

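The wrist view shows the tongs' bow at (285,107) in the slightly rotated caddy, whose corners run from about (257,100) to (313,97). The inset shows the opening over the bearing, with the knob opposite.

```bash
python3 -c "
from h import *
p,d,m=load('w2'); P=cloud(m,d)
g=p.max(2); w=P
# bow top: bright pixels in area, high z
b=np.zeros(g.shape,np.uint8); b[90:125,265:308]=(P[90:125,265:308,2]>.125)
n,l,st,c=cv2.connectedComponentsWithStats(b)
for i in range(1,n): 
  if st[i,4]>20:
    v,u=np.nonzero(l==i); print('blob',st[i],c[i],P[l==i].mean(0).round(4),cv2.minAreaRect(np.c_[u,v].astype(np.float32)))
    X=onz(m,u,v,.135); print('xy box', cv2.minAreaRect((X[:,:2]*1000).astype(np.float32)))
# caddy outline: dark pixels near
k=np.zeros(g.shape,np.uint8); k[92:170,250:325]=255*((P[92:170,250:325,2]>.05)&(P[92:170,250:325,2]<.066))
v,u=np.nonzero(k); X=onz(m,u,v,.06)[:,:2]*1000; print('caddy', cv2.minAreaRect(X.astype(np.float32)),len(X))
q,e,t=load('top0'); Q=cloud(t,e).reshape(-1,3); s=Q[(Q[:,2]>.1)&(abs(Q[:,0]-.53)<.12)&(abs(Q[:,1]-.246)<.17)&(np.hypot(Q[:,0]-.55,Q[:,1]-.246)>.06)]; print(len(s), s.max(0) if len(s) else '',s.min(0) if len(s) else '')
"
```

```text
blob [275  97  20  19 309] [284.72815534 106.38187702] [0.528  0.2466 0.1399] ((284.68280029296875, 106.193115234375), (17.107370376586914, 18.43609619140625), 85.2363510131836)
xy box ((527.6376342773438, 246.62234497070312), (15.67796516418457, 17.801132202148438), 4.540053844451904)
caddy ((551.8063354492188, 248.96533203125), (72.15911865234375, 68.14775848388672), 4.553323268890381) 600
177 [0.44571221 0.2493088  0.1949454 ] [0.41008889 0.2103808  0.10040067]
```

```bash
python3 -c "
from h import *
print(robot.camera_model('wrist')['eye']); goto([.5278,.2469,.18],94.55)"
```

```text
[0.54286352 0.244904   0.4564946 ]
t 8.5 pos [0.6169 0.2451 0.2933] yaw 89.9 q [ 15.7  23.1  72.4  -0.   84.5 -74.2] w 1.003 grip 0.0 F [-0.2  0.8 -0. ]
 off [0.1187 0.0022 0.1513] rot [-0.0003 -0.0007 -0.0519]
```

drive_tool:
  commands:
    - {"offset": [0, 0, 0], "rotation": [0, 0, 0.75]}
    - {"offset": [0, 0, 0], "rotation": [0, 0, 0.75]}
    - {"offset": [0.1187, 0.0022, 0.06], "rotation": [0, 0, 0.75]}
    - {"offset": [0.1187, 0.0022, 0.06], "rotation": [0, 0, 0.75]}
    - {"offset": [0.1187, 0.0022, 0.06], "rotation": [0, 0, 0.75]}
    - {"offset": [0.1187, 0.0022, 0.06], "rotation": [0, 0, 0.75]}
    - {"offset": [0.1187, 0.0022, 0.06], "rotation": [0, 0, 0.75]}
    - {"offset": [0.1187, 0.0022, 0.06], "rotation": [0, 0, 0.75]}

```text
t: 9.3
eef_pos: [0.5279, 0.2474, 0.249]
orientation: [[-0.376, 0.927, -0.0], [0.927, 0.376, -0.0], [-0.0, -0.0, -1.0]]
wrist_force: [0.2, 0.3, 0.5]
width: 0.996
grip_force: 0.0
```

drive_tool:
  commands:
    - {"offset": [0, 0, 0], "rotation": [0, 0, 0.75]}
    - {"offset": [0, 0, 0], "rotation": [0, 0, 0.75]}
    - {"offset": [0, 0, 0], "rotation": [0, 0, 0.75]}
    - {"offset": [0, 0, 0], "rotation": [0, 0, 0.75]}
    - {"offset": [0, 0, 0], "rotation": [0, 0, 0.75]}
    - {"offset": [0, 0, 0], "rotation": [0, 0, 0.75]}
    - {"offset": [0, 0, 0], "rotation": [0, 0, 0.75]}
    - {"offset": [0, 0, 0], "rotation": [0, 0, 0.75]}

```text
t: 10.1
eef_pos: [0.528, 0.2474, 0.249]
orientation: [[0.712, 0.702, -0.0], [0.702, -0.712, -0.0], [-0.0, 0.0, -1.0]]
wrist_force: [-0.2, 0.4, 0.4]
width: 1.002
grip_force: 0.0
```

```bash
python3 -c "
from h import *
goto([.5278,.2469,.19],-85.45)"
```

```text
t 10.1 pos [0.528  0.2474 0.249 ] yaw -45.4 q [18.3 17.9 86.7 -0.  75.4 63.7] w 1.002 grip 0.0 F [-0.2  0.4  0.4]
 off [-0.0006  0.0002  0.0786] rot [1.000e-04 1.000e-04 4.447e-01]
```

drive_tool:
  commands:
    - {"offset": [0, 0, 0], "rotation": [0, 0, 0.44]}
    - {"offset": [0, 0, 0], "rotation": [0, 0, 0.44]}
    - {"offset": [0, 0, 0.0786], "rotation": [0, 0, 0.44]}
    - {"offset": [0, 0, 0.0786], "rotation": [0, 0, 0.44]}
    - {"offset": [0, 0, 0.0786], "rotation": [0, 0, 0.44]}
    - {"offset": [0, 0, 0.0786], "rotation": [0, 0, 0.44]}
    - {"offset": [0, 0, 0.0786], "rotation": [0, 0, 0.44]}

```text
t: 10.8
eef_pos: [0.5283, 0.2478, 0.1903]
orientation: [[0.995, 0.096, 0.0], [0.096, -0.995, 0.0], [0.0, 0.0, -1.0]]
wrist_force: [-0.2, 0.4, 0.3]
width: 0.998
grip_force: 0.0
```

```bash
python3 -c "
from h import *
goto([.5278,.2469,.08],-85.45)"
```

```text
t 10.8 pos [0.5283 0.2478 0.1903] yaw -84.5 q [ 18.4  21.   90.9  -0.   68.1 102.9] w 0.998 grip 0.0 F [-0.2  0.4  0.3]
 off [-0.0008  0.0011  0.1471] rot [-0.     -0.0003  0.0104]
```

Descend, then close to 29 mm first (closure 0.67).

drive_tool:
  commands:
    - {"offset": [-0.0008, 0.0011, 0.05], "rotation": [0, 0, 0.0104]}
    - {"offset": [-0.0008, 0.0011, 0.1], "rotation": [0, 0, 0.0104]}
    - {"offset": [-0.0008, 0.0011, 0.147], "rotation": [0, 0, 0.0104]}
    - {"offset": [-0.0008, 0.0011, 0.147], "rotation": [0, 0, 0.0104]}
    - {"offset": [-0.0008, 0.0011, 0.147], "rotation": [0, 0, 0.0104]}
    - {"offset": [-0.0008, 0.0011, 0.147], "rotation": [0, 0, 0.0104]}

```text
t: 11.4
eef_pos: [0.529, 0.2479, 0.082]
orientation: [[0.997, 0.078, 0.003], [0.078, -0.997, 0.001], [0.003, -0.001, -1.0]]
wrist_force: [0.3, 0.1, 1.2]
width: 0.998
grip_force: 0.0
```

drive_tool:
  commands:
    - {"offset": [0, 0, 0], "rotation": [0, 0, 0]}
    - {"offset": [0, 0, 0], "rotation": [0, 0, 0]}
    - {"offset": [0, 0, 0], "rotation": [0, 0, 0]}
    - {"offset": [0, 0, 0], "rotation": [0, 0, 0]}
    - {"offset": [0, 0, 0], "rotation": [0, 0, 0]}
    - {"offset": [0, 0, 0], "rotation": [0, 0, 0]}
    - {"offset": [0, 0, 0], "rotation": [0, 0, 0]}
    - {"offset": [0, 0, 0], "rotation": [0, 0, 0]}
  gripper: 0.68

```text
t: 12.2
eef_pos: [0.5272, 0.2474, 0.0798]
orientation: [[0.997, 0.078, -0.0], [0.078, -0.997, -0.0], [-0.0, 0.0, -1.0]]
wrist_force: [-0.9, -0.5, 1.2]
width: 0.334
grip_force: 0.4
```

```bash
python3 -c "
from h import *
goto([.5278,.2469,.08],-85.45)"
```

```text
t 12.2 pos [0.5272 0.2474 0.0798] yaw -85.5 q [ 18.4  28.4  97.1  -0.   54.5 103.9] w 0.334 grip 0.41 F [-0.9 -0.5  1.2]
 off [ 0.0007  0.0007 -0.0003] rot [ 0.0001  0.0001 -0.0009]
```

drive_tool:
  commands:
    - {"offset": [0, 0, 0], "rotation": [0, 0, 0]}
    - {"offset": [0, 0, 0], "rotation": [0, 0, 0]}
    - {"offset": [0, 0, 0], "rotation": [0, 0, 0]}
    - {"offset": [0, 0, 0], "rotation": [0, 0, 0]}
  gripper: 0.7

```text
t: 12.6
eef_pos: [0.5273, 0.2475, 0.0799]
orientation: [[0.997, 0.078, 0.0], [0.078, -0.997, -0.0], [0.0, 0.0, -1.0]]
wrist_force: [0.6, -0.4, 0.3]
width: 0.303
grip_force: 12.9
```

drive_tool:
  commands:
    - {"offset": [0, 0, 0], "rotation": [0, 0, 0]}
    - {"offset": [0, 0, -0.01], "rotation": [0, 0, 0]}
    - {"offset": [0, 0, -0.04], "rotation": [0, 0, 0]}
    - {"offset": [0, 0, -0.08], "rotation": [0, 0, 0]}
    - {"offset": [0, 0, -0.12], "rotation": [0, 0, 0]}
    - {"offset": [0, 0, -0.16], "rotation": [0, 0, 0]}
    - {"offset": [0, 0, -0.2], "rotation": [0, 0, 0]}
    - {"offset": [0, 0, -0.21], "rotation": [0, 0, 0]}
  gripper: 0.715

```text
t: 13.4
eef_pos: [0.5291, 0.2481, 0.2412]
orientation: [[0.997, 0.078, 0.006], [0.078, -0.997, 0.002], [0.006, -0.001, -1.0]]
wrist_force: [1.0, -0.4, -0.9]
width: 0.29
grip_force: 12.2
```

```bash
python3 -c "
from h import *
p,d,m=load('top2')
u,v=265+(700-560)*.45,165+149*.45
w=onz(m,u,v,.015); r=w[:2]-[.5943,-.1709]; print(u,v,w,np.hypot(*r),np.degrees(np.arctan2(r[1],r[0])))
a,ra=m['eye'],ray(m,u,v)
goto([w[0],w[1],.24],-158)
"
```

```text
328.0 232.05 [ 0.53369899 -0.19520328  0.015     ] 0.06529266009557903 -158.1473572068324
t 13.4 pos [0.5291 0.2481 0.2412] yaw -85.5 q [ 18.4  18.2  87.4  -0.   74.1 103.9] w 0.29 grip 12.18 F [ 1.  -0.4 -0.9]
 off [-3.990e-02  5.898e-01  5.000e-04] rot [-0.0032 -0.0027  0.8052]
```

drive_tool:
  commands:
    - {"offset": [-0.001, 0.02, 0], "rotation": [0, 0, 0.03]}
    - {"offset": [-0.004, 0.06, 0], "rotation": [0, 0, 0.09]}
    - {"offset": [-0.008, 0.11, 0], "rotation": [0, 0, 0.15]}
    - {"offset": [-0.011, 0.16, 0], "rotation": [0, 0, 0.22]}
    - {"offset": [-0.014, 0.21, 0], "rotation": [0, 0, 0.29]}
    - {"offset": [-0.018, 0.26, 0], "rotation": [0, 0, 0.36]}
    - {"offset": [-0.021, 0.31, 0], "rotation": [0, 0, 0.43]}
    - {"offset": [-0.024, 0.36, 0], "rotation": [0, 0, 0.5]}

```text
t: 14.2
eef_pos: [0.5282, -0.0253, 0.2351]
orientation: [[0.755, -0.655, -0.004], [-0.655, -0.755, 0.0], [-0.003, 0.002, -1.0]]
wrist_force: [-0.2, -0.3, -1.6]
width: 0.291
grip_force: 12.2
```

```bash
python3 -c "
from h import *
p,d,m=load('w1')
C=np.array([.5943,-.1709])
# steel ring: gray darker/bluish pixels among white floor near (281,172)
s=p[155:187,263:300].astype(int); hs=cv2.cvtColor(s.astype(np.uint8),cv2.COLOR_BGR2GRAY)
b=((s[...,0]-s[...,2])>-2).astype(np.uint8); n,l,st,c=cv2.connectedComponentsWithStats(b)
for i in range(1,n):
  if st[i,4]>30:
    u,v=263+st[i,0]+st[i,2]/2-.5,155+st[i,1]+st[i,3]/2-.5; w=onz(m,u,v,.014); r=w[:2]-C
    print(st[i],u,v,w,np.hypot(*r),np.degrees(np.arctan2(r[1],r[0])))
# box centre from w1: rim cloud
P=cloud(m,d); R=P[0:225,165:400].reshape(-1,3); R=R[(R[:,2]>.03)&(R[:,2]<.05)]; print(cv2.minEnclosingCircle(R[:,:2].astype(np.float32)))
goto([.5337,-.1952,.24],-158)
"
```

```text
[  3   3  30  29 593] 280.5 172.0 [ 0.53604804 -0.19519789  0.014     ] 0.06311638891497931 -157.35815189521475
((0.5955986976623535, -0.17208395898342133), 0.10924836248159409)
t 14.2 pos [ 0.5282 -0.0253  0.2351] yaw -130.9 q [-10.2  14.1  94.1  -0.   71.9 120.7] w 0.291 grip 12.18 F [-0.2 -0.3 -1.6]
 off [ 0.154   0.1664 -0.0066] rot [0.002  0.0016 0.3007]
```

drive_tool:
  commands:
    - {"offset": [0.03, 0.033, -0.005], "rotation": [0, 0, 0.07]}
    - {"offset": [0.07, 0.075, -0.005], "rotation": [0, 0, 0.14]}
    - {"offset": [0.11, 0.117, -0.005], "rotation": [0, 0, 0.21]}
    - {"offset": [0.14, 0.15, -0.005], "rotation": [0, 0, 0.27]}
    - {"offset": [0.155, 0.1655, -0.005], "rotation": [0, 0, 0.3]}
    - {"offset": [0.155, 0.1655, -0.005], "rotation": [0, 0, 0.3]}
    - {"offset": [0.155, 0.1655, 0.03], "rotation": [0, 0, 0.3]}
    - {"offset": [0.155, 0.1655, 0.03], "rotation": [0, 0, 0.3]}

```text
t: 15.0
eef_pos: [0.5351, -0.1904, 0.2115]
orientation: [[0.383, -0.924, -0.007], [-0.924, -0.383, 0.004], [-0.006, 0.005, -1.0]]
wrist_force: [-1.1, -0.3, -1.1]
width: 0.286
grip_force: 12.2
```

drive_tool:
  commands:
    - {"offset": [0, 0, 0], "rotation": [0, 0, 0]}
    - {"offset": [0, 0, 0], "rotation": [0, 0, 0]}
    - {"offset": [0, 0, 0], "rotation": [0, 0, 0]}
    - {"offset": [0, 0, 0], "rotation": [0, 0, 0]}

```text
t: 15.4
eef_pos: [0.5385, -0.1929, 0.2157]
orientation: [[0.383, -0.924, 0.001], [-0.924, -0.383, -0.001], [0.001, -0.001, -1.0]]
wrist_force: [0.6, 0.6, -1.6]
width: 0.287
grip_force: 12.2
```

```bash
python3 -c "
from h import *
p,d,m=snap('wrist','w3'); a,_,_=snap('scene','s3')
cv2.imwrite('pics/w3c.png',np.hstack([p[:,100:500],cv2.resize(a[120:270,180:330],(400,420),interpolation=3)]))
goto([.5347,-.1952,.13],-158)
"
```

```text
t 15.5 pos [ 0.5383 -0.193   0.2154] yaw -157.5 q [-26.6  18.6  90.6  -0.   70.7 130.9] w 0.289 grip 12.17 F [-0.3  0.1 -1. ]
 off [0.0008 0.0056 0.1139] rot [-0.0004 -0.0005  0.0053]
```

View pics/w3c.png

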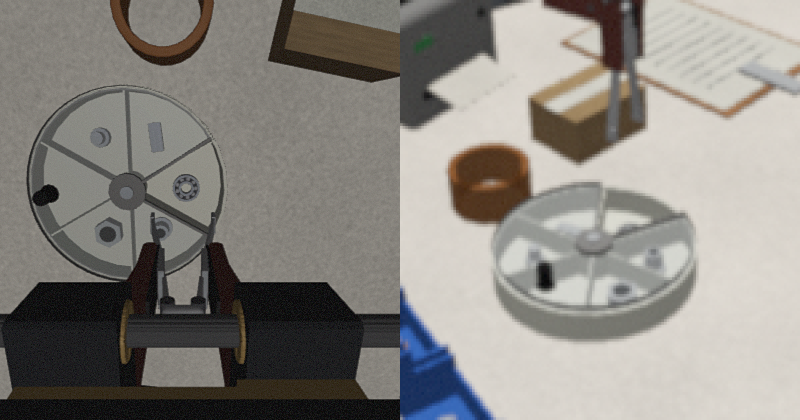

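The wrist view shows the knob on the far left and the opening over the bearing at crop (186,187). The open jaws, at crop (155,225) and (212,225), line up with it. Next I'll refine the bearing and jaw positions.

```bash
python3 -c "
from h import *
p,d,m=load('w3'); P=cloud(m,d); C=np.array([.5943,-.1709])
y0,x0=168,266; s=p[y0:208,x0:308].astype(int)
b=((s[...,0]-s[...,2])>-2).astype(np.uint8); n,l,st,c=cv2.connectedComponentsWithStats(b)
for i in range(1,n):
  if st[i,4]>100:
    u,v=x0+st[i,0]+st[i,2]/2-.5,y0+st[i,1]+st[i,3]/2-.5; w=onz(m,u,v,.014); r=w[:2]-C; print(st[i],u,v,w,np.hypot(*r),np.degrees(np.arctan2(r[1],r[0])))
s=robot.state(); R=np.array(s['orientation']); L=(P-s['eef_pos'])@R
k=(L[...,2]>.06)&(L[...,2]<.0765)&(abs(L[...,1])<.05)&(abs(L[...,0])<.03)
for sg in(-1,1):
  q=L[k&(sg*L[...,1]>0)]; print('jaw',len(q),q.min(0).round(4),q.max(0).round(4),np.median(q,0).round(4))
"
```

```text
[  7   6  27  28 498] 286.0 187.5 [ 0.53544976 -0.19564395  0.014     ] 0.06384053584929933 -157.19538227937826
jaw 46 [-0.0061 -0.025   0.0602] [ 0.0082 -0.0218  0.0741] [ 0.0071 -0.0238  0.0626]
jaw 49 [-0.006   0.0211  0.06  ] [0.0084 0.0241 0.0741] [0.0069 0.0231 0.062 ]
```

drive_tool:
  commands:
    - {"offset": [0.001, 0.0055, 0.03], "rotation": [0, 0, 0]}
    - {"offset": [0.001, 0.0055, 0.06], "rotation": [0, 0, 0]}
    - {"offset": [0.001, 0.0055, 0.09], "rotation": [0, 0, 0]}
    - {"offset": [0.001, 0.0055, 0.105], "rotation": [0, 0, 0]}
    - {"offset": [0.001, 0.0055, 0.105], "rotation": [0, 0, 0]}
    - {"offset": [0.001, 0.0055, 0.105], "rotation": [0, 0, 0]}
    - {"offset": [0.001, 0.0055, 0.105], "rotation": [0, 0, 0]}

```text
t: 16.2
eef_pos: [0.5354, -0.1958, 0.1374]
orientation: [[0.382, -0.924, 0.002], [-0.924, -0.382, -0.001], [0.002, -0.001, -1.0]]
wrist_force: [-0.1, -1.3, -0.3]
width: 0.286
grip_force: 12.2
```

```bash
python3 -c "
from h import *
goto([.5352,-.1955,.083],-157.6)
"
```

```text
t 16.2 pos [ 0.5354 -0.1958  0.1374] yaw -157.5 q [-27.   23.2  95.9  -0.   60.7 130.5] w 0.286 grip 12.17 F [-0.1 -1.3 -0.3]
 off [-0.0006  0.0002  0.0725] rot [-0.0009 -0.0011  0.0007]
```

drive_tool:
  commands:
    - {"offset": [0, 0, 0.015], "rotation": [0, 0, 0]}
    - {"offset": [0, 0, 0.03], "rotation": [0, 0, 0]}
    - {"offset": [0, 0, 0.045], "rotation": [0, 0, 0]}
    - {"offset": [0, 0, 0.06], "rotation": [0, 0, 0]}
    - {"offset": [0, 0, 0.068], "rotation": [0, 0, 0]}
    - {"offset": [0, 0, 0.072], "rotation": [0, 0, 0]}
    - {"offset": [0, 0, 0.072], "rotation": [0, 0, 0]}
    - {"offset": [0, 0, 0.072], "rotation": [0, 0, 0]}

```text
t: 17.0
eef_pos: [0.5347, -0.1954, 0.0824]
orientation: [[0.382, -0.924, 0.0], [-0.924, -0.382, -0.0], [0.0, -0.0, -1.0]]
wrist_force: [0.2, 0.3, -1.0]
width: 0.287
grip_force: 12.2
```

drive_tool:
  commands:
    - {"offset": [0, 0, 0], "rotation": [0, 0, 0]}
    - {"offset": [0, 0, 0], "rotation": [0, 0, 0]}
    - {"offset": [0, 0, 0], "rotation": [0, 0, 0]}

```text
t: 17.3
eef_pos: [0.5346, -0.1954, 0.0824]
orientation: [[0.382, -0.924, 0.0], [-0.924, -0.382, -0.0], [0.0, -0.0, -1.0]]
wrist_force: [-0.3, 1.0, -0.7]
width: 0.288
grip_force: 12.2
```

```bash
python3 -c "
from h import *
goto([.5352,-.1955,.083],-157.6)
"
```

```text
t 17.3 pos [ 0.5346 -0.1954  0.0824] yaw -157.5 q [-27.   27.3  98.7  -0.   53.9 130.5] w 0.288 grip 12.18 F [-0.3  1.  -0.7]
 off [ 0.0005 -0.0006 -0.0007] rot [-0.0002 -0.0003  0.0007]
```

Close in one go to full grip.

drive_tool:
  commands:
    - {"offset": [0, 0, 0], "rotation": [0, 0, 0]}
    - {"offset": [0, 0, 0], "rotation": [0, 0, 0]}
    - {"offset": [0, 0, 0], "rotation": [0, 0, 0]}
    - {"offset": [0, 0, 0], "rotation": [0, 0, 0]}
    - {"offset": [0, 0, 0], "rotation": [0, 0, 0]}
    - {"offset": [0, 0, 0], "rotation": [0, 0, 0]}
  gripper: 0.76

```text
t: 17.9
eef_pos: [0.5345, -0.1953, 0.0822]
orientation: [[0.382, -0.924, 0.0], [-0.924, -0.382, -0.0], [0.0, 0.0, -1.0]]
wrist_force: [-0.2, 0.1, -0.5]
width: 0.244
grip_force: 14.8
```

drive_tool:
  commands:
    - {"offset": [0, 0, 0], "rotation": [0, 0, 0]}
    - {"offset": [0, 0, 0], "rotation": [0, 0, 0]}
    - {"offset": [0, 0, 0], "rotation": [0, 0, 0]}
    - {"offset": [0, 0, 0], "rotation": [0, 0, 0]}
    - {"offset": [0, 0, 0], "rotation": [0, 0, 0]}
    - {"offset": [0, 0, 0], "rotation": [0, 0, 0]}
  gripper: 1.0

```text
t: 18.5
eef_pos: [0.5345, -0.1953, 0.0822]
orientation: [[0.382, -0.924, -0.0], [-0.924, -0.382, -0.0], [0.0, 0.0, -1.0]]
wrist_force: [-0.0, 0.6, -1.6]
width: 0.236
grip_force: 29.9
```

drive_tool:
  commands:
    - {"offset": [0, 0, -0.002], "rotation": [0, 0, 0]}
    - {"offset": [0, 0, -0.006], "rotation": [0, 0, 0]}
    - {"offset": [0, 0, -0.012], "rotation": [0, 0, 0]}
    - {"offset": [0, 0, -0.02], "rotation": [0, 0, 0]}
    - {"offset": [0, 0, -0.028], "rotation": [0, 0, 0]}
    - {"offset": [0, 0, -0.036], "rotation": [0, 0, 0]}
    - {"offset": [0, 0, -0.044], "rotation": [0, 0, 0]}
    - {"offset": [0, 0, -0.052], "rotation": [0, 0, 0]}

```text
t: 19.3
eef_pos: [0.5345, -0.1953, 0.1218]
orientation: [[0.382, -0.924, 0.0], [-0.924, -0.382, -0.0], [0.0, -0.0, -1.0]]
wrist_force: [0.3, 0.1, -1.0]
width: 0.233
grip_force: 29.9
```

drive_tool:
  commands:
    - {"offset": [0, 0, -0.01], "rotation": [0, 0, 0]}
    - {"offset": [0, 0, -0.022], "rotation": [0, 0, 0]}
    - {"offset": [0, 0, -0.036], "rotation": [0, 0, 0]}
    - {"offset": [0, 0, -0.05], "rotation": [0, 0, 0]}
    - {"offset": [0, 0, -0.064], "rotation": [0, 0, 0]}
    - {"offset": [0, 0, -0.078], "rotation": [0, 0, 0]}
    - {"offset": [0, 0, -0.092], "rotation": [0, 0, 0]}
    - {"offset": [0, 0, -0.106], "rotation": [0, 0, 0]}

```text
t: 20.1
eef_pos: [0.5345, -0.1953, 0.2016]
orientation: [[0.382, -0.924, 0.0], [-0.924, -0.382, -0.0], [0.0, 0.0, -1.0]]
wrist_force: [0.4, 0.5, -1.2]
width: 0.234
grip_force: 29.9
```

drive_tool:
  commands:
    - {"offset": [0, 0, -0.01], "rotation": [0, 0, 0]}
    - {"offset": [0, 0, -0.018], "rotation": [0, 0, 0]}
    - {"offset": [0, 0, -0.022], "rotation": [0, 0, 0]}
    - {"offset": [0, 0, -0.022], "rotation": [0, 0, 0]}
    - {"offset": [0, 0, -0.022], "rotation": [0, 0, 0]}
    - {"offset": [0, 0, -0.022], "rotation": [0, 0, 0]}
    - {"offset": [0, 0, -0.022], "rotation": [0, 0, 0]}
    - {"offset": [0, 0, -0.022], "rotation": [0, 0, 0]}

```text
t: 20.9
eef_pos: [0.5343, -0.1952, 0.2169]
orientation: [[0.382, -0.924, -0.001], [-0.924, -0.382, 0.0], [-0.0, 0.0, -1.0]]
wrist_force: [-0.2, 0.2, -0.5]
width: 0.236
grip_force: 29.9
```

```bash
python3 -c "
from h import *
p,d,m=snap('wrist','w4'); a,_,_=snap('scene','s4')
cv2.imwrite('pics/w4c.png',np.hstack([cv2.resize(p[130:340,180:380],(400,420),interpolation=3),cv2.resize(a[120:270,180:330],(400,420),interpolation=3)]))
goto([.5347,-.1952,.22],-158)
"
```

```text
t 21.0 pos [ 0.5344 -0.1952  0.217 ] yaw -157.5 q [-27.   18.3  90.8  -0.   70.9 130.5] w 0.237 grip 29.93 F [-0.6  0.4 -1.1]
 off [ 0.0001 -0.0004 -0.004 ] rot [0.0002 0.0001 0.0052]
```

View pics/w4c.png

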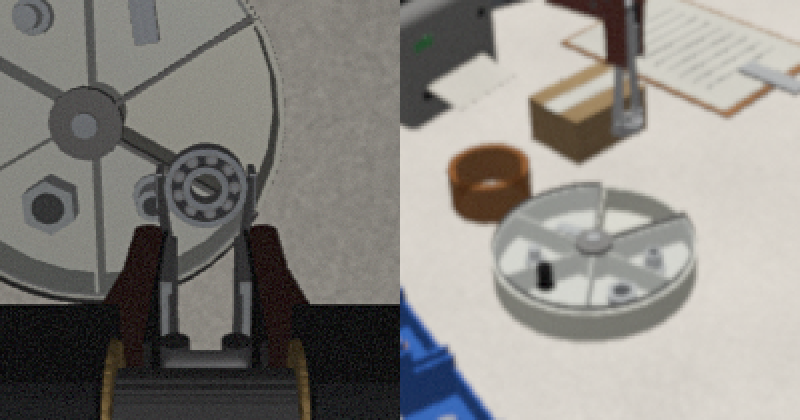

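The bearing is held level between the jaws at crop (207,185), about 0.14 m up, and its compartment is empty. The arm is still, so I'll hand in.

```bash
python3 -c "
from h import *
print(robot.hand_in())"
```

```text
the job is handed in; nothing more can be done
None
```

I handed the job in at about 21 s: the lid opening stands over the bearing's compartment, and the tongs hold the bearing still about 10 cm above the lid; the hand-in returned no verdict.

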